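# Shut the air valve in the bench service box

### The arm

A 6-joint arm with a two-finger parallel gripper is mounted at the origin on the work surface. World frame = base frame: x ahead of the robot, y to its left, z up, the work surface at z = 0. Lengths are in mm, angles in rad, forces in N, time in s.
With the tool pointing down it reaches from about 325 to 775 mm from the base axis. Payload 5.5 kg.
Tool frame: the origin (TCP) lies at the centre of the arm's flange, where the gripper is bolted on; the fingertips stand 182 mm ahead of it and the grasp point (between the pads) lies 163 mm ahead of it; z points along the fingers, y is the direction in which the jaws open and shut (so a half turn about z gives the same grasp; the last joint's range is limited). The gripper opens to 88 mm and grips with 3 to 60 N. Pads are 20 mm wide; open, the fingers measure 115 mm over their backs; the gripper's body (75 mm by 178 mm) begins 61 mm behind the grasp point.
Start: joints at [-1.225, 0.091, 1.231, -0, 1.82, -0.057], TCP at [235.199, -551.996, 404.631] pointing down, gripper open.
Joint ranges: [-2.87, 2.87], [-0.86, 2.18], [0.17, 2.46], [-1.51, 4.65], [0.06, 2.69], [-2.65, 2.65]. Speed limits (rad/s): [2.57, 2.57, 3.01, 3.14, 3.14, 3.14].

### API

Orientations are given as a rotation vector (axis times angle).
In Python, from rig import state, capture, sign_off gives the robot as it stands.
- The arm moves only by the shell command python3 -m inch 'ROWS' [FORCE]. ROWS is JSON, a list of rows, each a list of 7 numbers: the turn, a rotation vector about the tool's x, y, z in degrees, then the shift along the tool's x, y, z in m, then the opening, from 0 (shut) to 1 (fully open). In form: [[wx, wy, wz, tx, ty, tz, fingers], ...]. A call has 1 to 10 rows; each row shifts and turns the commanded pose from where the row before left it, along the tool's axes as they then stand; what a row does not reach is not made up. A row lasts 1/12 s, in which the tool goes at most 41.7 mm and 7.16 degrees, less where a joint would pass 70% of its speed; a pose out of reach is approached as far as the arm can. A call is refused whole if a number of a shift passes 0.0417 or a number of a turn 7.16, either way. A call with a gripper value outside its range is refused whole. The fingers move at their own pace and stop on an object; FORCE is the grip in N (left out, the last holds). Time passes only in rows, so rows that do not move let the fingers close. It gives the time, the measured TCP pose, the force and the opening at its end, in the units of the state.
- state(): the state, without advancing time (a new reading comes with each control period).
- capture(name): name is "side" or "top" or "wrist"; returns a dict with "img" (480x640x3 uint8, red, green, blue), "range_z" (480x640 float32, mm along the optical axis (not along the pixel's ray), 0 where there is no reading), "mtx" (3x3 intrinsics, pixels), "k1" (the pictures are not rectified: a ray, as slopes to the right and down, at radius r is drawn at 1 + k1 r^2 times it, then the intrinsics apply), "position" and "rotation" of the camera in the world; the wrist camera has in their place "mount" (4x4, takes a point from camera to tool coordinates, whose origin is the TCP and whose axes are the flange's). Camera axes: x right, y up, looking along -z (the intrinsics and any distortion apply to the point x, -y, -z); pixel columns grow to the right and rows downward; lengths in mm; the calibration is good to about 2 mm. A picture is of the moment at which its call begins: read the wrist's pose just before it.
- sign_off(): hands the job in, once; it reports no verdict.
The state is a dict: "time": time; "joint_positions": joint angles; "qvel": joint speeds; "joint_efforts": joint torques, N m; "tool_pos": TCP position; "ee_rot": TCP orientation; "contact_force": force on the tool from outside, world axes, zero at the start; "ft_torque": the same for the moment, N m; "opening": opening from 0.0 (shut) to 1.0 (fully open).
Only numpy, scipy, OpenCV 4.12 (cv2) and the standard library are available. Lean on these libraries where they do the work, as an engineer would, in place of code of your own. Each camera call takes 0.05 s, during which the arm holds its last target.

### The job

In the blue service box on the lab bench, slide the metal cover right across onto the blank half of the box, to uncover the two valve handles; then push the red handle with the white band clockwise (seen from above) till it is fully shut. Do both by pushing gently with the fingertips: do not grip the cover or the red handle, nor lift the cover off its guides. Leave the cover open, the blue handle as it is, and the things around the box where they stand.

Things in the scene. Friction and masses are not known exactly. Their poses are not given: they have to be found in the camera images.
- service_box: Fixed blue air service box, 180 x 468 x 82 mm (x, y, z), on the bench; origin at the centre of its underside, x across it (away from the robot), y along it. Box-frame facts: the half at -y is an open well, 140 mm wide (x from -70 to 70) and from y = -226 to -20, holding the two valves; the half at +y is a blank deck. The long walls' tops (z = 70 mm) carry the cover; guide lips 4 mm thick rise outside it to z = 82, and end lips with inner faces at y = -226 and 226 stop it.
- cover: Loose aluminium plate, 168 x 220 x 6 mm, 0.25 to 0.5 kg, lying on the box's walls between the guide lips (2 mm play a side) with axes parallel to the box's; origin at the centre of its underside (z = 70 mm in the box frame). It starts over the well, origin at box y of about -112 to -92 mm, and slides along box +y over the blank deck till it meets the end lip at y = 116 mm; a few newtons move it and it stays where left. At least y = 90 mm uncovers the whole well.
- cover_rib (a point): Top centre of the black rib across the cover, to push against: 90 mm along x, 12 mm along y, standing 22 mm above the plate (top 98 mm above the bench), at the cover's centre.
- red_handle (a joint): Angle of the marked valve's handle: red with a white band. It turns about an upright stem: 0 = fully open, pointing along box -x (to the robot); it grows clockwise seen from above to 1.571 = fully shut against its stop, pointing along box +y. Starts between 0 and 0.3. Stiff (about 0.12 Nm, some 3 N near its tip), no spring: stays where left.
- red_tip (a point): Top face of the red handle, on its centre line, 46 mm from the stem's axis. The handle is a bar 12 mm wide and 16 mm tall, top face 62 mm above the bench (20 mm below the box's lip), and reaches 52 mm from the stem's axis. It is under the cover at the start.
- red_stem (a point): On the red handle's stem axis, 64 mm above the bench, at the top of its hub (22 mm in diameter, 18 mm tall). In the box frame at x = 20 mm and y = -175 or -85 mm: the red and the blue valve may have changed places.
- valve_red: The red valve: brass body and steel pipe along box x on the well's floor, top below 42 mm, carrying the stem and the red handle; origin under the stem, 4 mm above the bench.
- blue_handle (a joint): The same kind of handle, plain blue, on the neighbouring valve; same directions and size; must stay as it is. Starts between 0 and 0.3.
- blue_tip (a point): Top face of the blue handle, on its centre line, 46 mm from its stem's axis.
- screwdriver: Loose screwdriver lying beside the box on the robot's side, roughly parallel to the box's length; origin at the underside, near its middle.
- steel_cup: Loose steel cup, 68 mm in diameter, 75 mm tall, on the robot's side of the box; origin under its centre.
- weight: Loose brass weight, 44 mm in diameter, 54 mm tall, on the far side of the box; origin under its centre.
- jar: Loose amber jar, 60 mm in diameter, 85 mm tall, on the far side of the box; origin under its centre.
- wood_block: Loose wooden block, 50 x 90 x 40 mm, on the far side of the box; origin under its centre.
- cleaner: Loose white bottle, 54 mm in diameter, 160 mm tall, beyond the box's +y end; origin under its centre.
- lens_holder: Loose lens in a black ring, 64 mm in diameter, on a dark foot of 50 x 70 mm, 96 mm tall, on the far side of the box; origin under its centre.

How it is judged:
By the outcome, as a careful person would: the job done as asked, in the order asked, and still so for the second after the job is handed in, with the robot touching nothing.
It also fails if it takes over 50 s, if anything falls off the work surface, if the arm or the gripper's body presses on something with over 40 N, if the wrist force passes 120 N, or if a joint passes its speed limit or range.

## Working session

There is one attempt and no reset: what is moved stays moved. The work goes in short steps, Python scripts to look and compute and a shell command to move; the robot and the scene stay as the last step left them, time stands still between calls to the robot, and variables do not carry over. Pictures are saved under pics/ and viewed, and the job is handed in when it is done.

```bash
ls; mkdir -p pics
cat > h.py <<'E'
import numpy as np,cv2
from rig import state,capture
from scipy.spatial.transform import Rotation as R
def snap(n,f):
    s=state();c=capture(n)
    cv2.imwrite('pics/'+f,c['img'][:,:,::-1])
    if 'mount' in c:
        M=np.array(c['mount']);T=np.eye(4);T[:3,:3]=R.from_rotvec(s['ee_rot']).as_matrix();T[:3,3]=s['tool_pos']
        A=T@M;c['rotation']=A[:3,:3];c['position']=A[:3,3]
    else:
        r=np.array(c['rotation'],float)
        c['rotation']=r if r.shape==(3,3) else R.from_rotvec(r).as_matrix()
    c['position']=np.array(c['position'],float)
    np.save('pics/'+f+'.npy',c,allow_pickle=True)
    return c
def load(f): return np.load('pics/'+f+'.npy',allow_pickle=True).item()
def ray(c,uv):
    uv=np.asarray(uv,float).reshape(-1,1,2)
    p=cv2.undistortPoints(uv,np.array(c['mtx'],float),np.array([c['k1'],0,0,0.]))[:,0]
    d=np.c_[p[:,0],-p[:,1],-np.ones(len(p))]
    return d@c['rotation'].T
def onplane(c,uv,z):
    d=ray(c,uv);o=c['position'];t=(z-o[2])/d[:,2]
    return o+d*t[:,None]
E
python3 - <<'E'
from h import *
print(state())
for n in ('top','side','wrist'):
    c=snap(n,n+'0.png');print(n,c['position'],c['rotation'].round(3).tolist(),c['mtx'],c['k1'])
E
```

```text
pics
{'time': 0.0, 'joint_positions': array([-1.22468017e+00,  9.18528821e-02,  1.23185602e+00, -3.05958831e-06,
        1.81976209e+00, -5.67116325e-02]), 'qvel': array([ 0.00021165,  0.00080821,  0.00066056, -0.00041598,  0.00048956,
       -0.00194411]), 'joint_efforts': array([ 3.12584787e-03, -4.46444786e+01, -4.06448722e+01,  7.01691443e-02,
        2.92745756e-02, -1.78635478e-04]), 'tool_pos': array([ 235.22588894, -552.03718051,  403.52698013]), 'ee_rot': array([-3.07626391e+00, -6.28117900e-01,  4.29809810e-04]), 'contact_force': array([ 0.59952065, -0.44095871, -0.57378147]), 'ft_torque': array([ 0.02283666, -0.00143025, -0.07927811]), 'opening': 0.9985990864373004}
top [472.97477228 108.67733081 831.25342096] [[-0.004, 0.988, -0.156], [-1.0, 0.0, 0.03], [0.03, 0.157, 0.987]] [[456.72152687   0.         314.43134281]
 [  0.         456.72152687 241.91753789]
 [  0.           0.           1.        ]] -0.09923769549440899
side [ 551.07238374 -538.1317516   531.69099699] [[1.0, -0.007, -0.029], [-0.02, 0.55, -0.835], [0.021, 0.835, 0.549]] [[439.1437548    0.         325.47080891]
 [  0.         439.1437548  239.63933341]
 [  0.           0.           1.        ]] -0.09640245376306668
wrist [ 300.98366629 -524.10922868  383.85524259] [[0.392, 0.888, 0.24], [-0.92, 0.379, 0.1], [-0.003, -0.26, 0.966]] [[337.50380416   0.         320.48790343]
 [  0.         337.50380416 238.74475642]
 [  0.           0.           1.        ]] -0.037921608258630064
```

View pics/top0.png

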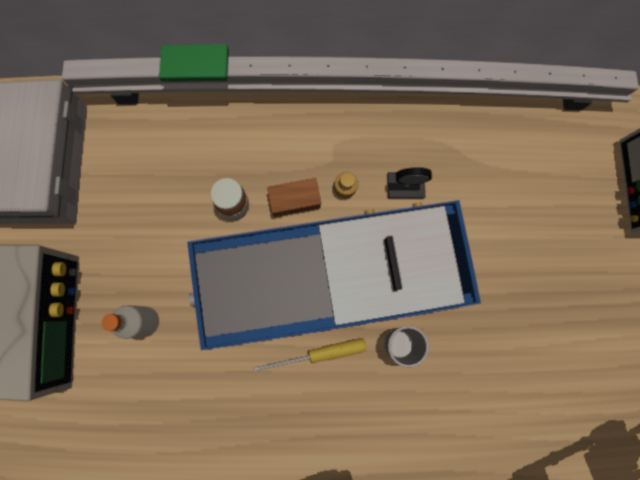

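View pics/side0.png

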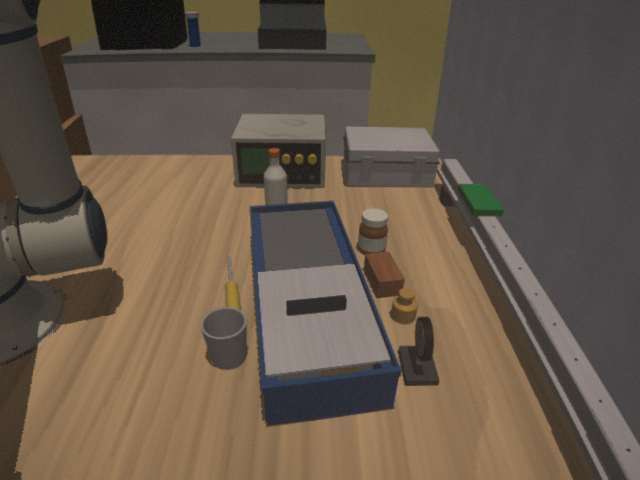

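View pics/wrist0.png

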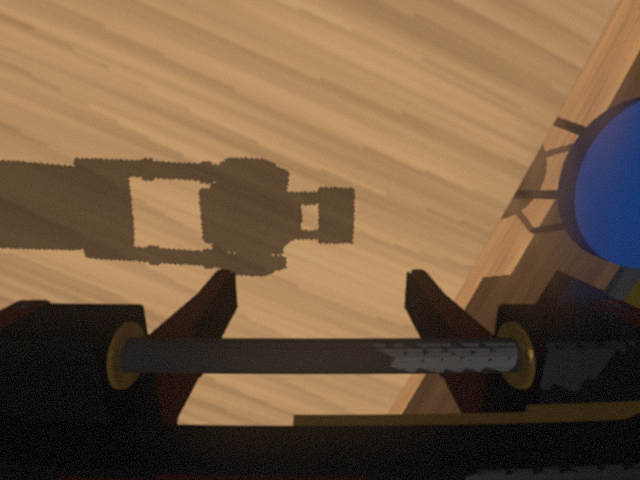

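The top view shows the box at about (189,240), (462,203), (479,300) and (205,347). The rib runs from (388,238) to (398,290), the cup is at (407,346) and the screwdriver is at (255-365, 350). I'll measure these next.

```bash
cat >> h.py <<'E'
def cloud(c):
    v,u=np.mgrid[0:480,0:640]
    d=ray(c,np.c_[u.ravel(),v.ravel()].astype(float))
    z=c['range_z'].ravel().astype(float)
    P=c['position']+d*z[:,None]
    P[z==0]=np.nan
    return P.reshape(480,640,3)
E
python3 - <<'E'
from h import *
for n in('top0.png','side0.png'):
    c=load(n);P=cloud(c);hsv=cv2.cvtColor(c['img'],cv2.COLOR_RGB2HSV)
    m=(hsv[...,0]>100)&(hsv[...,0]<130)&(hsv[...,1]>120)
    X=P[...,0];Y=P[...,1];Z=P[...,2]
    g=m&(X>300)&(X<750)&(Y>-200)&(Y<450)
    k=g&(Z>76)&(Z<90)
    print(n,'lip z',np.nanmedian(Z[k]),k.sum())
    r=cv2.minAreaRect(P[k][:,:2].astype(np.float32));print(r);print(cv2.boxPoints(r).round(1).tolist())
    b=(hsv[...,2]<60)&(X>450)&(X<700)&(Y>-50)&(Y<150)&(Z>90)&(Z<104)
    print('rib',b.sum(),cv2.minAreaRect(P[b][:,:2].astype(np.float32)),np.nanmedian(Z[b]))
# table sanity
c=load('top0.png');P=cloud(c);print('table',P[420,300],P[440,150],'deck',P[290,260],'cover',P[280,350])
E
```

```text
top0.png lip z 81.63629738847499 1660
((540.0789794921875, 53.64202880859375), (176.8679656982422, 465.4942932128906), 8.98257827758789)
[[416.3999938964844, 269.70001220703125], [489.1000061035156, -190.10000610351562], [663.7999877929688, -162.39999389648438], [591.0999755859375, 297.29998779296875]]
rib 317 ((555.0353393554688, -41.87339401245117), (86.20724487304688, 9.564340591430664), 8.52698802947998) 97.91011700413867
side0.png lip z 83.55357183106833 3
((521.2133178710938, -181.56890869140625), (55.39543533325195, 0.08952391892671585), 9.952127456665039)
[[493.8999938964844, -186.3000030517578], [493.8999938964844, -186.39999389648438], [548.5, -176.8000030517578], [548.5, -176.6999969482422]]
rib 373 ((556.6044921875, -43.993736267089844), (86.45567321777344, 11.876726150512695), 8.543967247009277) 97.89807486553764
table [287.00650106 110.18611345  -1.13440465] [251.60175885 374.33668727   1.80023876] deck [513.09071984 176.58164833  65.38141431] cover [528.63135557  27.03077238  77.17889029]
```

```bash
cat >> h.py <<'E'
BC=np.array([540.0,53.6]);YAW=np.deg2rad(9.0)
BX=np.array([np.cos(YAW),np.sin(YAW)]);BY=np.array([-BX[1],BX[0]])
def b2w(x,y): return BC+x*BX+y*BY
def w2b(p): p=np.asarray(p)[...,:2]-BC; return np.stack([p@BX,p@BY],-1)
def where():
    s=state();M=R.from_rotvec(s['ee_rot']).as_matrix()
    tip=s['tool_pos']+182*M[:,2]
    print('t',s['time'],'tip box',w2b(tip).round(1),'tipz',tip[2].round(1),'toolx ang(box)',np.rad2deg(np.arctan2(M[1,0],M[0,0])-YAW).round(2),'tilt',M[:,2].round(4),'F',s['contact_force'].round(1),'op',round(s['opening'],2),'j6',s['joint_positions'][5].round(2))
    return s,M,tip
def todo(x,y,z):
    s,M,tip=where();d=np.r_[b2w(x,y),z]-tip
    print('tool shift m',(M.T@d/1000).round(4))
E
python3 -c "
from h import *
todo(0,-127,222)
c=load('top0.png');print(w2b(cloud(c)[[346,185,325],[410,410,125]]))"
```

```text
t 0.15 tip box [-395.8 -550.2] tipz 221.8 toolx ang(box) 14.08 tilt [-5.0e-04  1.4e-03 -1.0e+00] F [-0.3 -1.2 -0.2] op 1.0 j6 -0.06
tool shift m [ 4.869e-01 -3.142e-01  3.000e-04]
[[-145.99582869 -119.98324878]
 [ 145.19082241 -174.41150681]
 [ -32.36795135  334.90525293]]
```

```bash
python3 -m inch '[[0,0,0,0.0304,-0.0196,0,0.5],[0,0,0,0.0304,-0.0196,0,0.5],[0,0,0,0.0304,-0.0196,0,0.5],[0,0,0,0.0304,-0.0196,0,0.5],[0,0,0,0.0304,-0.0196,0,0.5],[0,0,0,0.0304,-0.0196,0,0.5],[0,0,0,0.0304,-0.0196,0,0.5],[0,0,0,0.0304,-0.0196,0,0.5]]'
python3 -m inch '[[0,0,0,0.0304,-0.0196,0,0.5],[0,0,0,0.0304,-0.0196,0,0.5],[0,0,0,0.0304,-0.0196,0,0.5],[0,0,0,0.0304,-0.0196,0,0.5],[0,0,0,0.0304,-0.0196,0,0.5],[0,0,0,0.0304,-0.0196,0,0.5],[0,0,0,0.0304,-0.0196,0,0.5],[0,0,0,0.0304,-0.0196,0,0.5]]'
python3 -m inch '[[0,0,-7,0,0,0,0.5],[0,0,-7,0,0,0,0.5],[0,0,-7,0,0,0,0.5],[0,0,-7,0,0,0,0.5],[0,0,-7,0,0,0,0.5],[0,0,-7,0,0,0,0.5],[0,0,-7,0,0,0,0.5],[0,0,-7,0,0,0,0.5],[0,0,-7,0,0,0,0.5],[0,0,-7,0,0,0,0.5]]'
python3 -m inch '[[0,0,-6,0,0,0,0.5],[0,0,0,0,0,0,0.5],[0,0,0,0,0,0,0.5]]'
python3 -c "
from h import *
todo(0,-127,83)
snap('wrist','w1.png');snap('top','t1.png')"
```

```text
time: 0.82
tool_pos: [398.0, -310.8, 404.4]
ee_rot: [-3.078, -0.628, 0.0]
contact_force: [0.6, -0.6, 0.4]
opening: 0.503
time: 1.48
tool_pos: [560.4, -71.1, 404.3]
ee_rot: [-3.078, -0.629, 0.001]
contact_force: [-0.7, -0.9, 0.8]
opening: 0.499
time: 2.32
tool_pos: [559.7, -72.8, 404.2]
ee_rot: [-2.154, -2.286, 0.001]
contact_force: [-0.5, 1.4, 0.3]
opening: 0.499
time: 2.57
tool_pos: [559.7, -72.8, 404.3]
ee_rot: [-2.042, -2.387, 0.0]
contact_force: [-0.4, -0.2, -0.2]
opening: 0.498
t 2.5667 tip box [  -0.4 -127.9] tipz 222.3 toolx ang(box) 89.89 tilt [-5.e-04  1.e-04 -1.e+00] F [-0.4 -0.2 -0.2] op 0.5 j6 -0.34
tool shift m [0.0009 0.0004 0.1393]
```

View pics/w1.png

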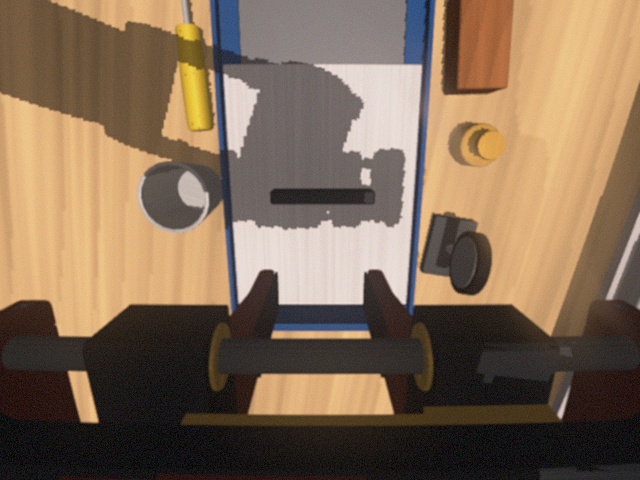

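View pics/t1.png

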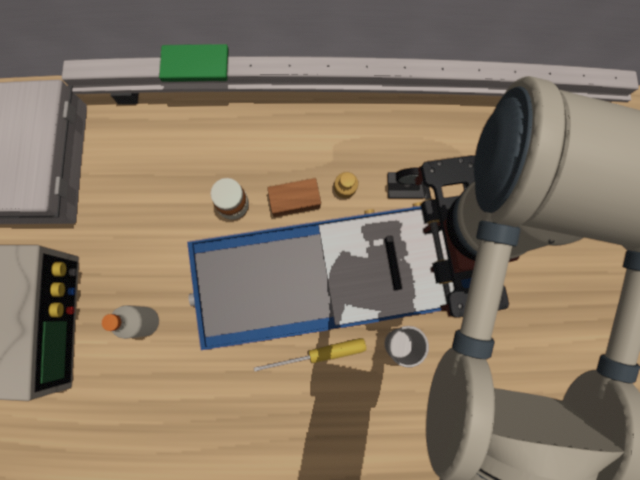

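The wrist view shows the rib at (271-375, 190-204), square to and centred between the fingers at about x=320. I'll descend behind it.

```bash
python3 -c "
from h import *
c=load('w1.png');print(w2b(onplane(c,[[271,190],[363,190],[271,204],[363,204]],98)))"
python3 -m inch '[[0,0,0,0,0,0.03,0.5],[0,0,0,0,0,0.03,0.5],[0,0,0,0,0,0.03,0.5],[0,0,0,0,0,0.03,0.5],[0,0,0,0,0,0.018,0.5],[0,0,0,0,0,0,0.5],[0,0,0,0,0,0,0.5]]'
python3 -c "
from h import *
todo(0,-115,84)"
```

```text
[[ -41.81278129  -90.98575027]
 [  36.15530073  -91.13940974]
 [ -42.27439678 -102.95194927]
 [  36.50773483 -103.10161722]]
time: 3.25
tool_pos: [559.5, -72.8, 265.8]
ee_rot: [-2.039, -2.387, 0.002]
contact_force: [-0.3, 0.1, 1.0]
opening: 0.503
t 3.25 tip box [  -0.9 -127.7] tipz 83.8 toolx ang(box) 90.0 tilt [-2.4e-03  4.0e-04 -1.0e+00] F [-0.3  0.1  1. ] op 0.5 j6 -0.35
tool shift m [ 0.0127  0.0009 -0.0002]
```

```bash
python3 -m inch '[[0,0,0,0.006,0,0,0.5],[0,0,0,0.005,0,0,0.5],[0,0,0,0.005,0,0,0.5],[0,0,0,0.005,0,0,0.5],[0,0,0,0.005,0,0,0.5],[0,0,0,0.005,0,0,0.5]]'
python3 -c "
from h import *
where();snap('wrist','w2.png')"
```

```text
time: 3.75
tool_pos: [555.0, -41.9, 267.8]
ee_rot: [2.038, 2.388, 0.001]
contact_force: [1.8, -2.9, 2.8]
opening: 0.496
t 3.75 tip box [  0.2 -96.9] tipz 85.8 toolx ang(box) 90.07 tilt [ 2.1e-03 -9.0e-04 -1.0e+00] F [ 1.8 -2.9  2.8] op 0.5 j6 -0.29
```

View pics/w2.png

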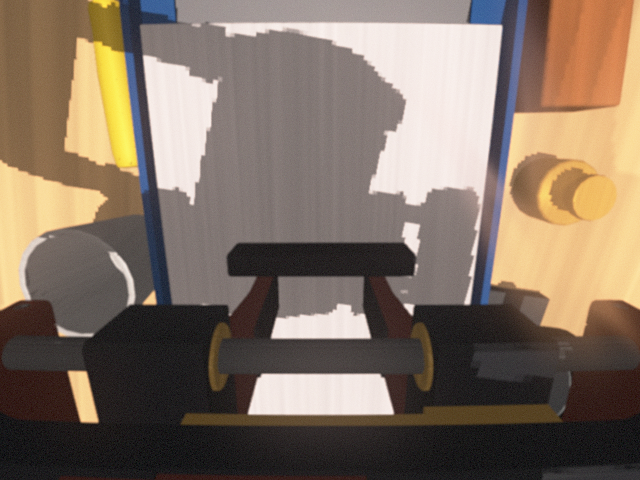

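The fingertips are on the rib, which spans (228-415, 243-275), and the contact force is about 3 N. I'll keep pushing.

```bash
python3 -m inch '[[0,0,0,0.01,0,0,0.5],[0,0,0,0.012,0,0,0.5],[0,0,0,0.012,0,0,0.5],[0,0,0,0.012,0,0,0.5],[0,0,0,0.012,0,0,0.5],[0,0,0,0.012,0,0,0.5],[0,0,0,0.012,0,0,0.5],[0,0,0,0.01,0,0,0.5]]'
python3 -c "
from h import *
todo(0,92,84);snap('wrist','w3.png')"
```

```text
time: 4.47
tool_pos: [540.0, 50.2, 266.6]
ee_rot: [-2.038, -2.391, 0.0]
contact_force: [-0.1, -2.4, 2.6]
opening: 0.497
t 4.4667 tip box [-0.6 -3.4] tipz 84.6 toolx ang(box) 90.12 tilt [-3.e-04  2.e-04 -1.e+00] F [-0.1 -2.4  2.6] op 0.5 j6 -0.13
tool shift m [0.0953 0.0008 0.0006]
```

View pics/w3.png

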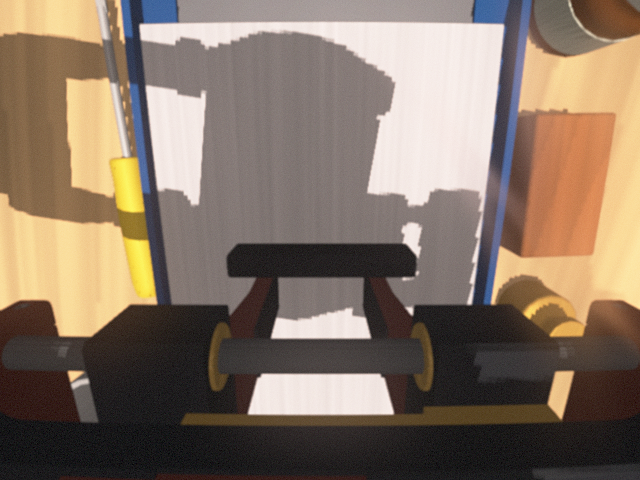

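The rib sits at the same pixels, so the cover is following squarely. I'll continue.

```bash
python3 -m inch '[[0,0,0,0.01,0,0,0.5],[0,0,0,0.012,0,0,0.5],[0,0,0,0.012,0,0,0.5],[0,0,0,0.012,0,0,0.5],[0,0,0,0.012,0,0,0.5],[0,0,0,0.01,0,0,0.5],[0,0,0,0.008,0,0,0.5],[0,0,0,0.006,0,0,0.5],[0,0,0,0.004,0,0,0.5],[0,0,0,0.003,0,0,0.5]]'
python3 -c "
from h import *
todo(0,92,84);c=snap('wrist','w4.png');snap('side','s4.png')
print(w2b(onplane(c,[[230,243],[415,243],[230,260],[415,260]],98)))"
```

```text
time: 5.35
tool_pos: [526.2, 137.0, 266.4]
ee_rot: [-2.038, -2.39, 0.001]
contact_force: [0.6, -1.5, -0.9]
opening: 0.5
t 5.35 tip box [-0.7 84.6] tipz 84.4 toolx ang(box) 90.1 tilt [-4.e-04 -1.e-04 -1.e+00] F [ 0.6 -1.5 -0.9] op 0.5 j6 0.03
tool shift m [0.0074 0.0007 0.0004]
[[-41.70505672 113.47874643]
 [ 43.17734285 113.63753557]
 [-42.26982152 105.26079401]
 [ 43.79425919 105.42390121]]
```

View pics/w4.png

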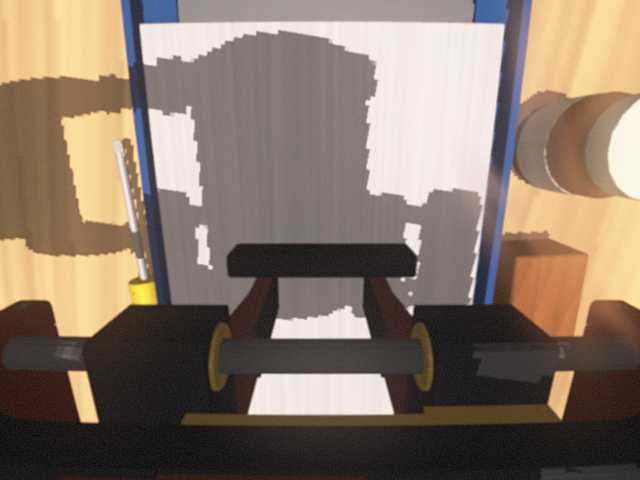

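View pics/s4.png

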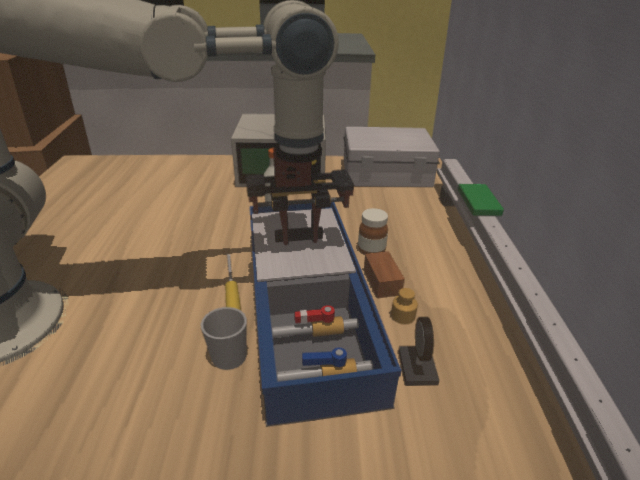

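The side view shows the cover over the blank half. The red handle is at (300-330, 315), the farther valve (box y=-85), and the blue one is at (305-345, 357). I'll check the cover's position from its near and far edges.

```bash
python3 -c "
from h import *
c=load('w4.png')
print('far edge',w2b(onplane(c,[[150,23],[490,23]],76)))
s=load('s4.png')
print('near edge',w2b(onplane(s,[[262,278],[350,271]],70)))
"
```

```text
far edge [[-78.34980013 211.71012445]
 [ 77.11045705 211.90665403]]
near edge [[-74.71315922   2.76850788]
 [ 76.55704472  -0.24557728]]
```

```bash
python3 -m inch '[[0,0,0,0.004,0,0,0.5],[0,0,0,0.004,0,0,0.5],[0,0,0,0.003,0,0,0.5],[0,0,0,0,0,0,0.5]]'
python3 -m inch '[[0,0,0,-0.005,0,0,0.5],[0,0,0,-0.01,0,0,0.5],[0,0,0,-0.015,0,0,0.5],[0,0,0,0,0,-0.03,0.2],[0,0,0,-0.03,0,-0.03,0],[0,0,0,-0.04,0,-0.03,0],[0,0,0,-0.04,0,-0.03,0],[0,0,0,-0.04,0,-0.01,0],[0,0,0,-0.04,0,0,0],[0,0,0,-0.04,0,0,0]]'
python3 -m inch '[[0,0,0,-0.03,0,0,0],[0,0,0,-0.03,0,0,0],[0,0,0,0,0,0,0],[0,0,0,0,0,0,0]]'
python3 -c "
from h import *
where();c=snap('wrist','w5.png');snap('top','t5.png');snap('side','s5.png')"
```

```text
time: 5.78
tool_pos: [524.5, 147.8, 266.7]
ee_rot: [-2.038, -2.39, -0.001]
contact_force: [-0.4, -0.1, 0.4]
opening: 0.498
time: 6.62
tool_pos: [563.1, -98.3, 388.0]
ee_rot: [2.037, 2.388, 0.002]
contact_force: [0.9, -0.1, 0.1]
opening: 0.02
time: 6.95
tool_pos: [572.6, -157.2, 385.6]
ee_rot: [-2.042, -2.386, 0.0]
contact_force: [-0.3, -0.8, 0.8]
opening: 0.004
t 6.95 tip box [  -1.  -213.2] tipz 203.6 toolx ang(box) 89.88 tilt [-8.e-04  4.e-04 -1.e+00] F [-0.3 -0.8  0.8] op 0.0 j6 -0.48
```

View pics/w5.png

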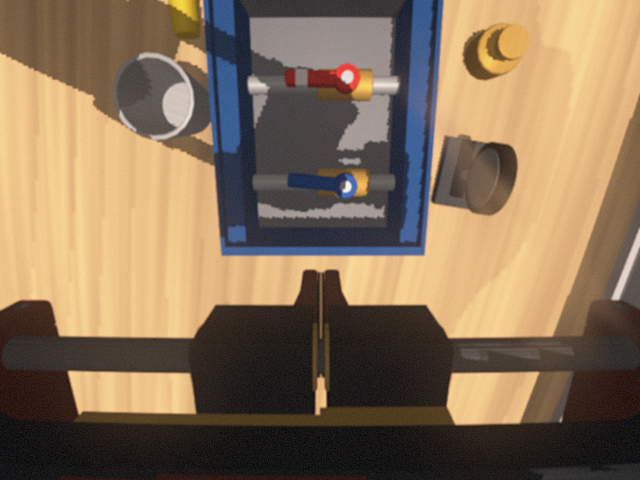

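View pics/t5.png

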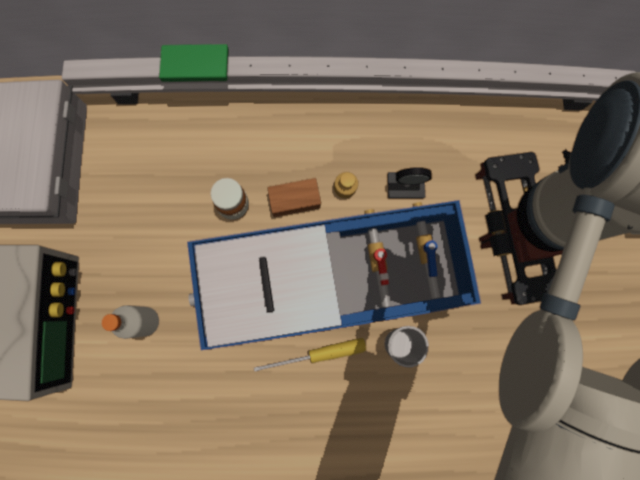

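The well is fully open. In the wrist view the red hub is at (347,76) with its handle tip at (286,77), and the blue hub is at (346,185) with its tip at (289,180). I'll measure the angles and the cover position.

```bash
cat > m.py <<'E'
from h import *
def handles(f,shadow=40):
    c=load(f);hsv=cv2.cvtColor(c['img'],cv2.COLOR_RGB2HSV).astype(int)
    P=cloud(c);B=w2b(P);Z=P[...,2]
    roi=(abs(B[...,0])<66)&(B[...,1]>-222)&(B[...,1]<-22)&(Z>52)&(Z<72)
    red=roi&((hsv[...,0]<6)|(hsv[...,0]>172))&(hsv[...,1]>130)
    blu=roi&(hsv[...,0]>100)&(hsv[...,0]<130)&(hsv[...,1]>100)
    for n,m in(('red',red),('blue',blu)):
        q=B[m];q=q[np.all(np.isfinite(q),1)]
        if len(q)<20: print(f,n,len(q));continue
        st=np.array([20,-85 if n=='red' else -175])
        d=q-st;rr=np.hypot(*d.T);far=q[rr>22].mean(0) if (rr>22).any() else None
        v=far-st
        print(f,n,len(q),'far mean',far.round(1),'angle',np.arctan2(v[1],-v[0]).round(3),'rmax',np.percentile(rr,98).round(1))
    k=(Z>92)&(Z<104)&(hsv[...,2]<70)&(abs(B[...,0])<60)&(B[...,1]>60)&(B[...,1]<150)
    if k.sum()>20:
        r=cv2.minAreaRect(B[k].astype(np.float32));print('rib',k.sum(),np.round(r[0],1),np.round(r[1],1),r[2])
if __name__=='__main__':
    import sys
    for f in sys.argv[1:]: handles(f)
E
python3 m.py w5.png t5.png s5.png
python3 -c "
from h import *
c=load('w5.png')
print('hubs',w2b(onplane(c,[[347,76],[346,185]],64)),'tips',w2b(onplane(c,[[286,77],[289,180]],62)))"
```

```text
w5.png red 998 far mean [-15.2 -84.9] angle 0.002 rmax 49.0
w5.png blue 865 far mean [ -15.6 -170.2] angle 0.134 rmax 48.6
t5.png red 208 far mean [-15.7 -84. ] angle 0.029 rmax 50.1
t5.png blue 253 far mean [ -15.6 -170. ] angle 0.139 rmax 49.6
rib 371 [ -1.8 112.7] [86.7 11.4] 0.0805840715765953
s5.png red 309 far mean [-14.2 -87.7] angle -0.08 rmax 48.9
s5.png blue 411 far mean [ -15.7 -174.7] angle 0.01 rmax 48.1
rib 163 [-14.  109.9] [61.7 10.5] 3.019989490509033
hubs [[  21.62476612  -83.94318203]
 [  22.18667452 -173.75931371]] tips [[ -29.02202508  -84.18778684]
 [ -28.56304122 -169.41992585]]
```

Red is at about 0 and blue at about 0.13. The cover is at about y=111. Next I'll place the closed fingertips on the -y side of the red handle.

```bash
python3 -m inch '[[0,0,0,0.03,-0.009,0,0],[0,0,0,0.033,-0.009,0,0],[0,0,0,0.033,-0.01,0,0],[0,0,0,0,0,0.03,0],[0,0,0,0,0,0.03,0],[0,0,0,0,0,0.03,0],[0,0,0,0,0,0.02,0],[0,0,0,0,0,0,0],[0,0,0,0,0,0,0]]'
python3 -c "
from h import *
todo(-29.5,-117,52);c=snap('wrist','w6.png');snap('side','s6.png')"
```

```text
time: 7.85
tool_pos: [529.6, -63.5, 275.6]
ee_rot: [-2.036, -2.391, 0.001]
contact_force: [-0.5, -1.1, 0.7]
opening: -0.0
t 7.85 tip box [ -28.9 -113.9] tipz 93.6 toolx ang(box) 90.18 tilt [-1.9e-03  5.0e-04 -1.0e+00] F [-0.5 -1.1  0.7] op -0.0 j6 -0.34
tool shift m [-0.0031 -0.0006  0.0416]
```

View pics/w6.png

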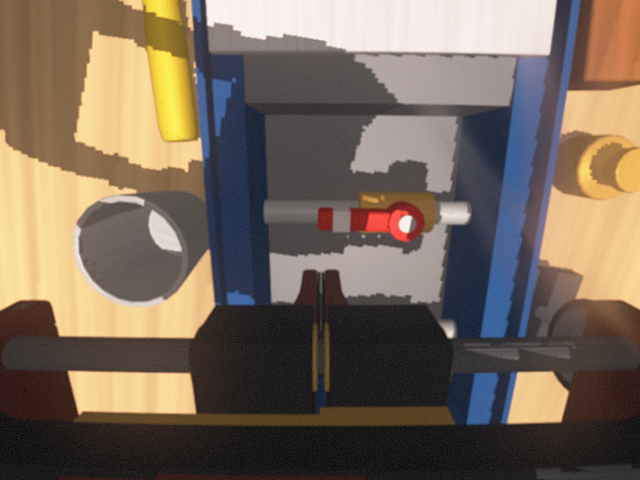

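View pics/s6.png

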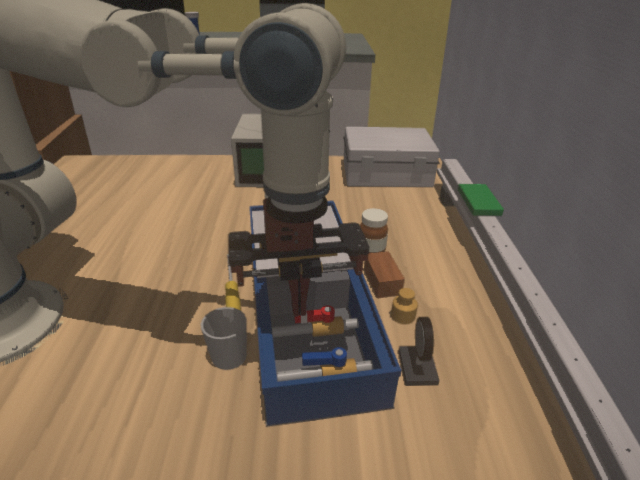

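The tips, at (305-342, 270), are below the red handle (318-420, 220) in the image and clear of blue. I'll descend 42 mm.

```bash
python3 -m inch '[[0,0,0,0,0.003,0.015,0],[0,0,0,0,0,0.015,0],[0,0,0,0,0,0.012,0],[0,0,0,0,0,0,0],[0,0,0,0,0,0,0]]'
python3 -m inch '[[0,0,0,0.004,0,0,0],[0,0,0,0.004,0,0,0],[0,0,0,0.004,0,0,0],[0,0,0,0.004,0,0,0],[0,0,0,0,0,0,0]]'
python3 -c "
from h import *
todo(-23.7,-82.2,52);c=snap('wrist','w7.png')"
```

```text
time: 8.37
tool_pos: [533.1, -64.0, 234.7]
ee_rot: [2.038, 2.39, 0.0]
contact_force: [0.6, -0.1, -0.3]
opening: 0.002
time: 8.78
tool_pos: [530.5, -47.9, 235.0]
ee_rot: [2.037, 2.39, -0.0]
contact_force: [-0.4, -1.8, 1.0]
opening: 0.005
t 8.7833 tip box [-25. -99.] tipz 53.0 toolx ang(box) 90.11 tilt [ 0.0012 -0.0011 -1.    ] F [-0.4 -1.8  1. ] op 0.0 j6 -0.31
tool shift m [0.0168 0.0014 0.0009]
```

View pics/w7.png

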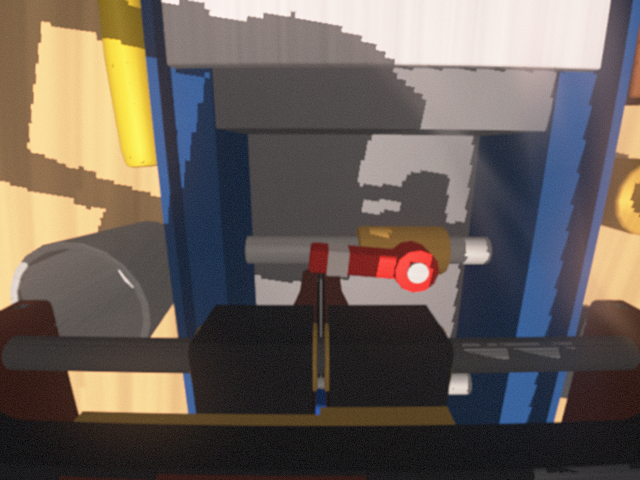

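The handle has begun to turn: its tip is at (319,258) against the hub at (418,268). I'll follow the arc.

```bash
python3 -m inch '[[0,0,0,0.004,0,0,0],[0,0,0,0.004,0,0,0],[0,0,0,0.0045,0.0005,0,0],[0,0,0,0.0045,0.001,0,0],[0,0,0,0.0042,0.002,0,0],[0,0,0,0.004,0.0025,0,0],[0,0,0,0.0038,0.003,0,0],[0,0,0,0.0034,0.0035,0,0],[0,0,0,0,0,0,0]]'
python3 -c "
from h import *
todo(4.5,-59,52);c=snap('wrist','w8.png')"
```

```text
time: 9.58
tool_pos: [537.9, -13.3, 233.7]
ee_rot: [-2.037, -2.39, -0.0]
contact_force: [1.0, -0.4, 0.2]
opening: 0.004
t 9.5833 tip box [-12.7 -65.5] tipz 51.7 toolx ang(box) 90.13 tilt [-0.0011  0.0012 -1.    ] F [ 1.  -0.4  0.2] op 0.0 j6 -0.25
tool shift m [ 0.0065  0.0172 -0.0003]
```

View pics/w8.png

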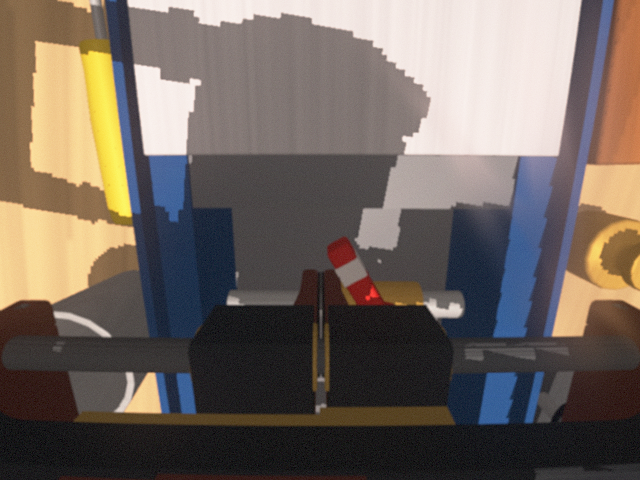

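The handle, running from (335,240) to (375,300), is at about 60 degrees. I'll finish the arc.

```bash
python3 -m inch '[[0,0,0,0.0025,0.0035,0,0],[0,0,0,0.002,0.004,0,0],[0,0,0,0.0012,0.004,0,0],[0,0,0,0.0005,0.003,0,0],[0,0,0,0,0.002,0,0],[0,0,0,0,0,0,0]]'
python3 -c "
from h import *
todo(4.5,-59,52);c=snap('wrist','w9.png')"
```

```text
time: 10.13
tool_pos: [553.1, -4.6, 233.4]
ee_rot: [-2.036, -2.389, -0.0]
contact_force: [-2.8, 1.9, 0.4]
opening: 0.004
t 10.1333 tip box [  3.5 -59.1] tipz 51.4 toolx ang(box) 90.13 tilt [-0.002   0.0021 -1.    ] F [-2.8  1.9  0.4] op 0.0 j6 -0.23
tool shift m [ 0.0001  0.001  -0.0006]
```

View pics/w9.png

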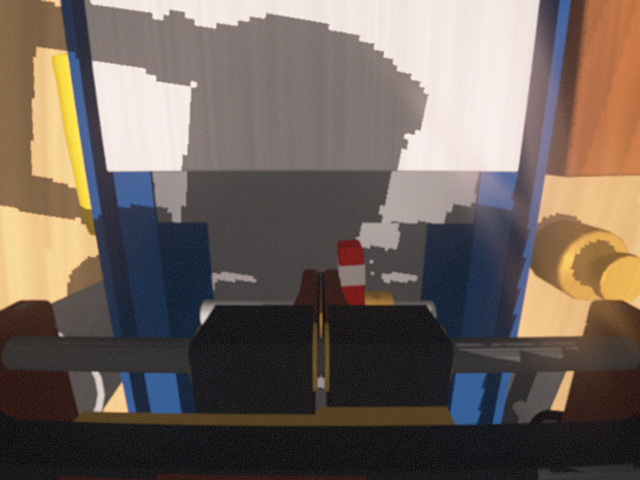

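The handle is nearly aligned (337-365, 240-300). I'll press on in small steps until the force shows the stop.

```bash
for i in 1; do python3 -m inch '[[0,0,0,0,0.002,0,0],[0,0,0,0,0.001,0,0],[0,0,0,0,0,0,0]]'; done; python3 -c "
from h import *
where()"
```

```text
time: 10.43
tool_pos: [555.6, -4.5, 233.4]
ee_rot: [-2.036, -2.388, 0.001]
contact_force: [-5.5, 2.3, 0.5]
opening: 0.008
t 10.4333 tip box [  5.9 -59.5] tipz 51.4 toolx ang(box) 90.1 tilt [-0.0028  0.0016 -1.    ] F [-5.5  2.3  0.5] op 0.01 j6 -0.23
```

```bash
python3 -m inch '[[0,0,0,0,0.002,0,0],[0,0,0,0,0.001,0,0],[0,0,0,0,0,0,0]]'; python3 -c "
from h import *
where();snap('wrist','w10.png')"
```

```text
time: 10.68
tool_pos: [557.1, -4.3, 233.4]
ee_rot: [-2.034, -2.384, 0.009]
contact_force: [-16.8, 1.2, 7.7]
opening: 0.004
t 10.6833 tip box [  6.1 -59.4] tipz 51.4 toolx ang(box) 90.08 tilt [-9.5e-03  9.0e-04 -1.0e+00] F [-16.8   1.2   7.7] op 0.0 j6 -0.23
```

View pics/w10.png

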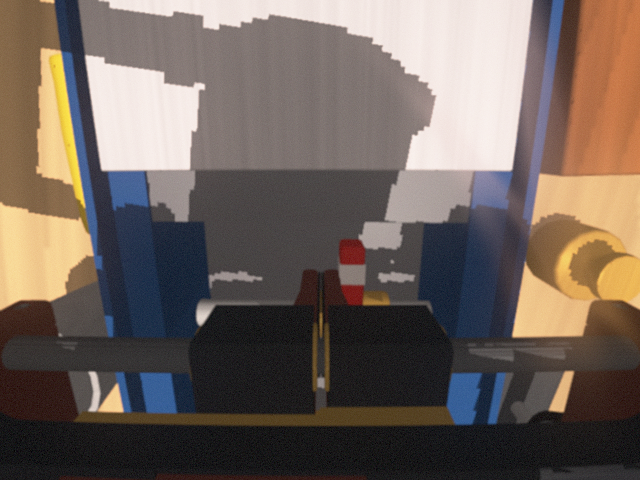

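The force jumped to 17 N with the tip held still and the handle upright in view, so it's at its stop. I'll back off in -x, lift, and look.

```bash
python3 -m inch '[[0,0,0,0,-0.005,0,0],[0,0,0,0,-0.008,0,0],[0,0,0,0,-0.005,0,0],[0,0,0,0,0,-0.03,0],[0,0,0,0,0,-0.04,0],[0,0,0,0,0,-0.04,0],[0,0,0,-0.03,0,-0.04,0],[0,0,0,-0.04,0,0,0],[0,0,0,-0.04,0,0,0],[0,0,0,-0.04,0,0,0]]'
python3 -m inch '[[0,0,0,-0.03,0,0,0],[0,0,0,-0.01,0,0,0],[0,0,0,0,0,0,0],[0,0,0,0,0,0,0]]'
python3 -c "
from h import *
where();snap('wrist','w11.png');snap('top','t11.png');snap('side','s11.png')"; python3 m.py w11.png t11.png s11.png
```

```text
time: 11.57
tool_pos: [564.0, -152.0, 379.3]
ee_rot: [2.035, 2.388, 0.003]
contact_force: [0.7, -0.4, 0.0]
opening: 0.006
time: 11.9
tool_pos: [570.3, -190.0, 377.4]
ee_rot: [-2.04, -2.389, -0.001]
contact_force: [-0.4, 1.2, -1.3]
opening: 0.006
t 11.9 tip box [  -8.1 -245.2] tipz 195.4 toolx ang(box) 90.03 tilt [ 3.e-04  7.e-04 -1.e+00] F [-0.4  1.2 -1.3] op 0.01 j6 -0.54
w11.png red 824 far mean [ 21.2 -62.3] angle 1.623 rmax 23.1
w11.png blue 929 far mean [ -15.6 -170.8] angle 0.117 rmax 48.6
t11.png red 189 far mean [ 20.2 -49.7] angle 1.576 rmax 50.6
t11.png blue 256 far mean [ -15.8 -170.1] angle 0.136 rmax 49.5
rib 377 [ -1.8 112.5] [11.8 86.6] 89.69436645507812
s11.png red 3
s11.png blue 394 far mean [ -15.6 -174.8] angle 0.005 rmax 48.0
rib 28 [-38.3 108.6] [7.9 9.4] 83.04183197021484
```

View pics/w11.png

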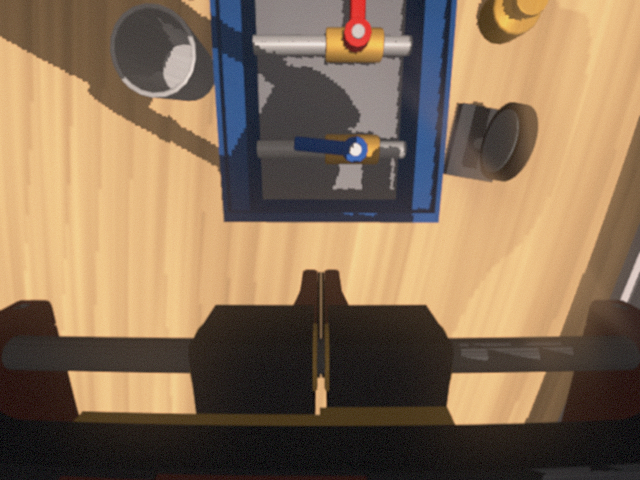

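View pics/t11.png

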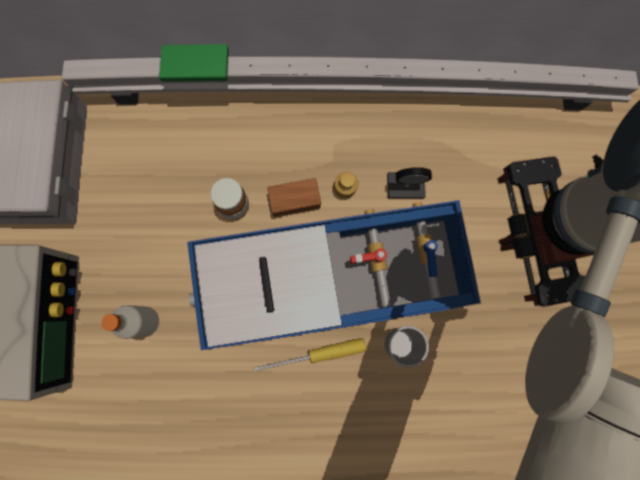

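The red handle points along box +y (351-385, 257), at 1.576 rad. Blue is unchanged (0.136 against 0.139 before). The cover is open at about y=112, and all the loose items are at the same pixels as at the start. The robot is clear, so I'm handing in.

```bash
python3 -c "
from rig import sign_off
print(sign_off())"
```

```text
the job is handed in; nothing more can be done
None
```

The cover is open over the blank half, the red handle is fully shut, and the job is handed in at about 12 s. I did both by pushing: first on the cover's rib with both fingertips, at about 3 N. I then pushed the red handle clockwise with the closed fingertips until the force rose to about 17 N with the tip no longer moving.

Last checks:
- **Red handle:** the top camera reads 1.576 rad. The wrist camera read 1.62, but it saw only part of the handle. The side camera had too few red pixels to tell.
- **Blue handle:** the top camera reads 0.136 rad, against 0.139 before the push, and the wrist camera 0.117 against 0.134, within measurement scatter. The side camera's angles are offset, but they did not change either (0.005 against 0.010).
- **Cover:** its rib is at box y of about 112 mm from the top camera; at least 90 mm was needed. The end stop is at 116 mm. The side view gave 109–110 mm, with the rib partly hidden.
- **Things around the box:** they are where they started, by eye in the top image. The gripper was clear of everything when I handed in.

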